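Shunt the puppet blanks home and bolt them in

ROBOT

A 6-joint arm with a two-finger parallel gripper is mounted at the origin on the work surface. World frame = base frame: x ahead of the robot, y to its left, z up, the work surface at z = 0. Lengths are in m, angles in rad, forces in N, time in s.
With the tool pointing down it reaches from about 0.35 to 0.85 m from the base axis. Payload 8.1 kg.
Tool frame: the origin (TCP) lies at the very end of the fingers, on their centre line; the grasp point (between the pads) lies 19 mm behind it; z points along the fingers, y is the line along which they close (so a half turn about z gives the same grasp; the last joint's range is limited). The gripper opens to 93 mm and grips with 3 to 60 N. Pads are 15 mm wide; open, the fingers measure 128 mm over their backs; the gripper's body (75 mm by 188 mm) begins 65 mm behind the grasp point.
Start: joints at [1.056, 0.13, 1.488, -0, 1.523, -0.085], TCP at [0.25, 0.545, 0.219] pointing down, gripper open.
Joint ranges: [-2.96, 2.96], [-0.89, 2.26], [0.02, 2.5], [-1.34, 4.48], [0, 2.73], [-2.66, 2.66]. Speed limits (rad/s): [2.39, 2.39, 2.79, 3.14, 3.14, 3.14].

INTERFACE

Orientations are given as [roll, pitch, yaw] about the fixed x, y, z axes, in that order (R = Rz(yaw) Ry(pitch) Rx(roll)).
In Python, from cell import read_state, get_image, hand_in gives the robot as it stands.
- The arm moves only by the tool move_arm, never from a script. Its argument "motion" is one flat list of numbers, 7 for each row, row after row: the shift along the tool's x, y, z in m, then the turn, a rotation vector about the tool's x, y, z in degrees, then the closure, from 0 (fully open) to 1 (shut). In form: [x, y, z, rx, ry, rz, jaw, x, y, z, rx, ry, rz, jaw, ...]. A call has 1 to 12 rows; each row shifts and turns the commanded pose from where the row before left it, along the tool's axes as they then stand; what a row does not reach is not made up. A row lasts 1/10 s, in which the tool goes at most 50 mm and 8.59 degrees, less where a joint would pass 70% of its speed; a pose out of reach is approached as far as the arm can. A call with a gripper value outside its range is refused whole. The fingers move at their own pace and stop on an object; "newtons" is the grip in N (left out, the last holds). Time passes only in rows, so rows that do not move let the fingers close. It gives the time, the measured TCP pose, the force, the opening and the grip force at its end, in the units of the state.
- read_state(): the state, without advancing time (a new reading comes with each control period).
- get_image(name): name is "side" or "top" or "wrist"; returns a dict with "img" (384x512x3 uint8, red, green, blue), "z_map" (384x512 float32, m along the optical axis (not along the pixel's ray), 0 where there is no reading), "mtx" (3x3 intrinsics, pixels), "origin" and "rotation" of the camera in the world. Camera axes: x right, y down, z forward; pixel columns grow to the right and rows downward; lengths in m; the calibration is good to about 2 mm. A picture is of the moment at which its call begins.
- hand_in(): hands the job in; it is judged then, once.
The state is a dict: "t": time; "joints": joint angles; "joint_velocities": joint speeds; "effort": joint torques, N m; "tcp_pos": TCP position; "tcp_rot": TCP orientation; "ft_force": force on the tool from outside, world axes, zero at the start; "wrist_torque": the same for the moment, N m; "finger_gap": finger opening in m; "grip_force": force on a finger pad.
Only numpy, scipy, OpenCV 4.12 (cv2) and the standard library are available. Lean on these libraries where they do the work, as an engineer would, in place of code of your own. Each camera call takes 0.05 s, during which the arm holds its last target. There are 200 camera calls.

TASK

Four wooden puppet-body blanks stand in one touching row on the rail of the drilling jig. Push on the rearmost blank only, so that the whole row slides along together as one train until it is fully home against the end stop; then push the jig's locking bolt fully in across the rail behind the row. Only push: do not grasp or lift anything, do not touch the other three blanks, leave the loose things nearby alone, and finish with the hand clear.

Things in the scene. Friction and masses are not known exactly. Their poses are not given: they have to be found in the camera images.
- jig: Drilling jig fixed to the bench: grey board base 360 x 74 x 12 mm with a straight rail, a 41 mm wide channel (floor 12 mm above the bench) between two 8 mm fences (tops 22 mm). Origin: on the bench under the channel's middle. x runs along the channel to the end stop, roughly to the robot's left (turned up to 0.4 rad); y across it, to the robot's side; z up. Channel ends, open, at x = -180 mm.
- stop_face (a point): Middle of the inner face of the end stop, which the row must come up against: x = +160 mm of the jig, 32 mm above the bench. The stop is a dark wooden block, 20 mm thick, 60 mm wide, top 52 mm above the bench.
- block1: Leading blank, nearest the end stop; fully home at x = +142 mm of the jig. Wooden, 36 mm long (along the rail), 38 mm wide, 40 mm high, a small dark drilling mark on top, about 40 g; slides freely. Origin: centre of its underside, 12 mm above the bench on the rail.
- block2: Second blank of the row. Wooden, 36 mm long (along the rail), 38 mm wide, 40 mm high, a small dark drilling mark on top, about 40 g; slides freely. Origin: centre of its underside, 12 mm above the bench on the rail.
- block3: Third blank of the row. Wooden, 36 mm long (along the rail), 38 mm wide, 40 mm high, a small dark drilling mark on top, about 40 g; slides freely. Origin: centre of its underside, 12 mm above the bench on the rail.
- block4: Rearmost blank, farthest from the stop: the one to push, on its rear face, 18 mm behind the origin. With the row fully home it is at x = +34 mm of the jig. Wooden, 36 mm long (along the rail), 38 mm wide, 40 mm high, a small dark drilling mark on top, about 40 g; slides freely. Origin: centre of its underside, 12 mm above the bench on the rail.
- bolt (a joint): Bolt travel, m: about 0 drawn back to the robot's side, 0.055 fully in across the channel (mechanical stop). 1.5 N dry friction; stays where left. An aluminium bar 14 x 9 mm, 24 to 33 mm above the bench, along y at x = +5 mm of the jig, over the fence tops. Drawn back it is clear of the channel; fully in it lies 4 mm behind a row that is home; a row left short blocks it.
- bolt_push_face (a point): Middle of the push face of the bolt's dark wooden end piece (32 mm wide along the rail, 12 mm thick, 18 to 52 mm above the bench), facing the robot's side (+y of the jig), 37 mm above the bench. At bolt = 0 it is at x = +5, y = +118 mm of the jig. Push it along -y. Guide cheeks for the bar, y = 32 to 50 mm, are 33 mm high.
- spare: Bystander: a spare blank like the others (36 x 38 x 40 mm) standing on the bench to the robot's right; origin at the centre of its underside.
- can: Bystander: flat yellow tin with a red nozzle, 34 x 62 mm, 111 mm high, standing to the robot's left; origin at the centre of its underside.
- figure: Bystander: small carved wooden rabbit figure, 60 mm across, 110 mm high, standing to the robot's right, farther out than the spare blank; origin at the centre of its underside.
Things that resemble listed ones, but are neither listed nor needed, are in the scene too. What is shaped like the block4 but blue or turquoise is not meant.

How it is judged:
By the outcome, as a careful person would: the job done as asked, in the order asked, and still so for the second after the job is handed in, with the robot touching nothing.
It also fails if it takes over 48 s, if anything falls off the work surface, if the arm or the gripper's body presses on something with over 40 N, if the wrist force passes 120 N, or if a joint passes its speed limit or range.

## Working session

There is one attempt and no reset: what is moved stays moved. The work goes in short steps, Python scripts to look and compute and a tool call to move; the robot and the scene stay as the last step left them, time stands still between calls to the robot, and variables do not carry over. Pictures are saved under pics/ and viewed, at most 10 in all, crops included, and the job is handed in when it is done.

Besides the shell and the picture viewer there is one more tool, called after "Call:" by a JSON object that holds its "api" and its "payload", one argument or row to a line. move_arm: Moves the arm, as the interface text tells. Its arguments: {"type":"object","properties":{"motion":{"type":"array","items":{"type":"number"}},"newtons":{"type":"number"}},"required":["motion"]}

```bash
mkdir -p pics
cat > h.py <<'E'
import numpy as np, cv2
from cell import *
def rays(c,uv,z):
    uv=np.atleast_2d(uv).astype(float)
    d=np.c_[uv,np.ones(len(uv))]@np.linalg.inv(c["mtx"]).T@np.array(c["rotation"]).T
    o=np.array(c["origin"]); return o+d*((z-o[2])/d[:,2])[:,None]
def cloud(c):
    v,u=np.mgrid[:384,:512]; z=c["z_map"]
    p=np.stack([u,v,np.ones_like(u)],-1)@np.linalg.inv(c["mtx"]).T*z[...,None]
    return p@np.array(c["rotation"]).T+np.array(c["origin"])
def proj(c,p):
    q=(np.atleast_2d(p)-np.array(c["origin"]))@np.array(c["rotation"])@np.array(c["mtx"]).T
    return q[:,:2]/q[:,2:]
E
python3 - <<'E'
from h import *
s=read_state(); print({k:np.round(v,3) for k,v in s.items()})
for n in("top","side"):
    c=get_image(n); np.save(n+".npy",c,allow_pickle=True)
    cv2.imwrite(f"pics/{n}.png",cv2.resize(c["img"][:,:,::-1],(800,600),interpolation=cv2.INTER_CUBIC)); print(n,c["origin"],np.round(c["rotation"],3).tolist(),(c["z_map"]>0).mean())
E
```

```text
{'t': np.float64(0.0), 'joints': array([ 1.056,  0.131,  1.489, -0.   ,  1.523, -0.085]), 'joint_velocities': array([ 0.   , -0.001, -0.001,  0.   ,  0.002, -0.   ]), 'effort': array([ 2.0000e-03, -5.5983e+01, -4.9176e+01,  7.7000e-02,  3.5000e-02,
       -0.0000e+00]), 'tcp_pos': array([0.25 , 0.545, 0.218]), 'tcp_rot': array([-3.14 , -0.   ,  2.712]), 'ft_force': array([-0.051,  0.255, -0.007]), 'wrist_torque': array([-0.024,  0.025,  0.023]), 'grip_force': np.float64(0.0), 'finger_gap': np.float64(0.093)}
top [ 0.34505353 -0.02254107  1.20391222] [-2.981, 0.005, -1.589] 0.996246337890625
side [ 0.33259154 -0.93565251  0.65119004] [-2.127, 0.02, -0.213] 0.99609375
```

View pics/top.png

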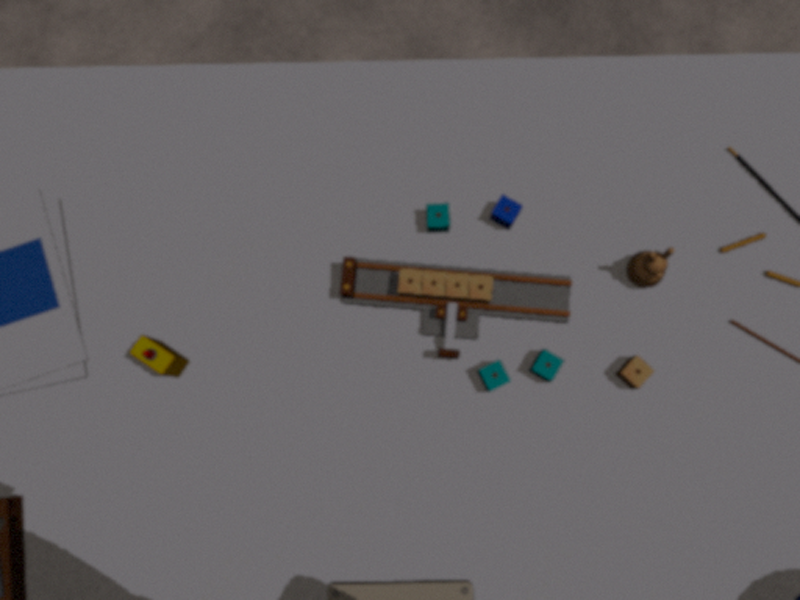

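View pics/side.png

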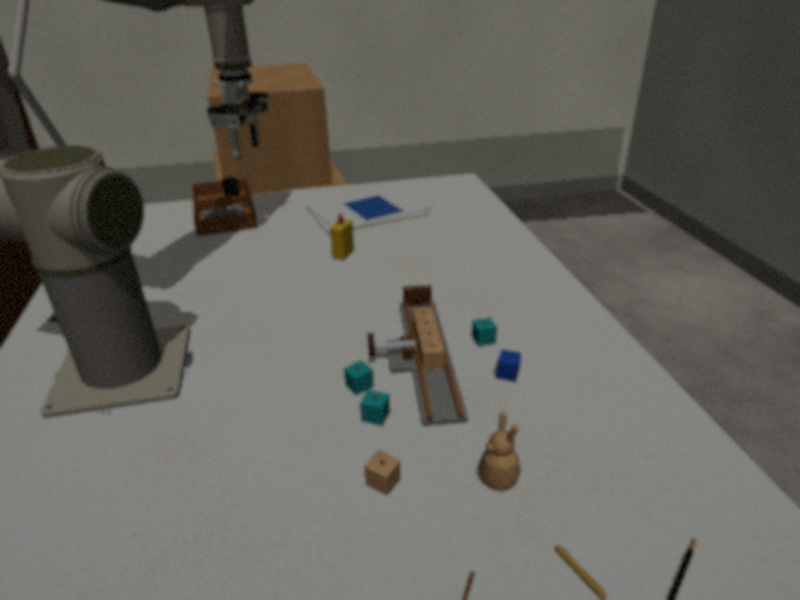

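The top view (800 px scale) shows the jig running from its open end at (571,300) to the stop at (348,277). The row of four wooden blanks has its marks at (410,281), (434,283), (457,285) and (481,288). The bolt end piece is at (448,353).

Candidates for block4 are the row's rearmost wooden blank at (481,288), the loose wooden spare at (635,372), teal blanks at (437,217), (493,375) and (546,365), and a blue one at (506,211). Only (481,288) is wooden and at the rear of the row on the rail, so that is block4.

```bash
python3 - <<'E'
s=open('h.py').read()
s=s.replace('import numpy as np, cv2','import numpy as np, cv2\nfrom scipy.spatial.transform import Rotation as Ro').replace('np.array(c["rotation"])','Ro.from_euler("xyz",c["rotation"]).as_matrix()')
open('h.py','w').write(s)
E
cat > meas.py <<'E'
from h import *
def meas(c):
    hsv=cv2.cvtColor(c["img"],cv2.COLOR_RGB2HSV); P=cloud(c)
    box=np.zeros((384,512),bool); box[155:235,205:375]=1
    H,S,V=[hsv[...,i].astype(int) for i in range(3)]
    wood=box&(S>70)&(H<28)
    out={}
    # orange fences+stop vs light row
    z=P[...,2]
    row=wood&(z>.042)&(z<.065)&(V>115)
    out["row"]=row
    out["wood"]=wood; out["z"]=z
    return out,P,hsv
E
python3 - <<'E'
from meas import *
c=np.load("top.npy",allow_pickle=True).item(); o,P,hsv=meas(c)
print("table z",np.median(P[250:300,150:190,2]))
print("row hsv",hsv[184,278],"fence",hsv[180,340],hsv[200,340],"stop",hsv[178,223],"end",hsv[226,287], "row z",P[182,290,2],P[178,223,2],P[226,287,2])
for nm,m,zz in(("row",o["row"],.052),("stop",o["wood"]&(o["z"]>.042)&(np.arange(512)[None]<236),.052),("end",o["wood"]&(o["z"]>.03)&(np.arange(384)[:,None]>216),.052),
  ("fence",o["wood"]&(o["z"]>.012)&(o["z"]<.032)&(np.arange(512)[None]>322),.022)):
    m=m.astype(np.uint8); n,l,st,ce=cv2.connectedComponentsWithStats(m)
    for i in range(1,n):
        if st[i,4]<25: continue
        uv=np.argwhere(l==i)[:,::-1]; w=rays(c,uv,zz)[:,:2].astype(np.float32)
        r=cv2.minAreaRect(w*1000); f=cv2.fitLine(w*1000,cv2.DIST_L2,0,.01,.01).ravel()
        print(nm,st[i],np.round(r[0],1),np.round(r[1],1),"mean",np.round(w.mean(0)*1000,1),"ang",np.round(np.degrees(np.arctan2(f[1],f[0])),2))
g=c["img"][150:245,200:385,::-1]
cv2.imwrite("pics/crop.png",cv2.resize(g,None,fx=4.3,fy=4.3,interpolation=cv2.INTER_CUBIC))
E
```

```text
table z -0.0008049761079998996
row hsv [ 17 134 112] fence [ 10 139  68] [ 13 120  68] stop [ 11 206  52] end [  8 200  46] row z 0.04898811818625126 0.051163793145103886 0.051087843254196574
stop [218 165  11  24 200] [567.2  71.4] [20.8 57.4] mean [566.7  71.6] ang -6.84
end [281 223  12   6  54] [446.6 -78.7] [26.  11.8] mean [445.7 -77.8] ang 81.35
fence [323 176  43   7 166] [ 560.8 -224.4] [103.6  10.3] mean [ 561.1 -224.3] ang 83.86
fence [323 195  42   8 164] [ 512.5 -220.9] [100.5  10.8] mean [ 512.4 -220.7] ang 83.74
```

View pics/crop.png

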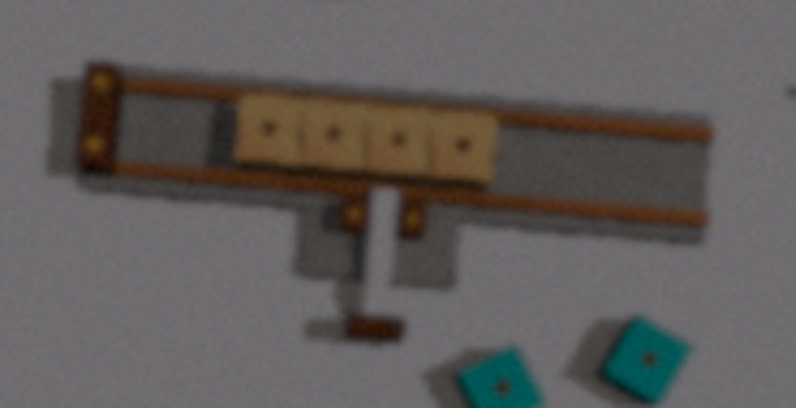

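The crop confirms it: the rearmost wooden blank's mark is at crop (462,145), the row touches, and the rear face is at crop (495,150). There is a gap between row and stop. The bolt is drawn back, with its end piece at (375,328).

```bash
cat > jig.py <<'E'
from h import *
a=np.radians(84.1); ex=np.array([np.cos(a),np.sin(a)]); ey=np.array([-ex[1],ex[0]])
O=np.array([.567,.0715])-.170*ex
def toj(p): p=np.atleast_2d(p)[:,:2]-O; return 1000*np.c_[p@ex,p@ey]
def tow(x,y): return O+x/1000*ex+y/1000*ey
def tip():
    s=read_state(); return toj(s["tcp_pos"])[0],s["tcp_pos"][2]*1000,s
E
python3 - <<'E'
from jig import *
c=np.load("top.npy",allow_pickle=True).item()
hsv=cv2.cvtColor(c["img"],cv2.COLOR_RGB2HSV).astype(int)
m=(hsv[...,0]<28)&(hsv[...,1]>70)&(hsv[...,2]>92); m[:155]=0;m[215:]=0;m[:,:240]=0;m[:,340:]=0
n,l,st,_=cv2.connectedComponentsWithStats(m.astype(np.uint8)); i=1+st[1:,4].argmax()
j=toj(rays(c,np.argwhere(l==i)[:,::-1],.052)); print("row",st[i],np.percentile(j,[1,99],axis=0),j.mean(0))
q=lambda x,y:np.array([200+x/4.3,150+y/4.3])-.4
for nm,u,v,z in(("rear top",496,150,.052),("front top",235,130,.052),("mark4",462,145,.052),("mark1",268,128,.052),("stop",100,118,.052),("end L",348,327,.052),("end R",403,328,.052),("end bottom edge",375,338,.052),("end top edge",375,317,.052),("teal",503,388,.04),("fence end",712,133,.022),("fence end",707,220,.022)):
    print(nm,toj(rays(c,q(u,v),z))[0].round(1))
print("rabbit",toj(rays(c,[[415,171]],.08)).round())
t,z,s=tip(); print("tip jig",t.round(1),z)
for tgt in((-110,0),(5,150)):
    d=tow(*tgt)-s["tcp_pos"][:2]; R=Ro.from_euler("xyz",s["tcp_rot"]).as_matrix(); print(tgt,"toolshift",(R.T@np.r_[d,0]*1000).round(1))
E
```

```text
row [255 172  61  20 847] [[-49.17978321 -19.29634356]
 [ 89.38652036  16.37718821]] [20.0937768  -1.50079093]
rear top [-52.1   0.6]
front top [93.7  1.4]
mark4 [-33.   -0.7]
mark1 [75.4 -1.2]
stop [169.4   0.9]
end L [ 22.3 105.9]
end R [ -7.9 103.9]
end bottom edge [  7.1 110.6]
end top edge [ 7.9 99.1]
teal [-66.  131.2]
fence end [-177.2  -25.1]
fence end [-176.9   25.3]
rabbit [[-281.  -46.]]
tip jig [608.4 364.3] 217.71321735102066
(-110, 0) toolshift [-575.6 -563.4    0.8]
(5, 150) toolshift [-396.6 -502.7    0.8]
```

Call:
{"api": "move_arm", "payload": {
  "motion": [-0.024,-0.0235,0,0,0,0,1,-0.024,-0.0235,0,0,0,0,1,-0.024,-0.0235,0,0,0,0,1,-0.024,-0.0235,0,0,0,0,1,-0.024,-0.0235,0,0,0,0,1,-0.024,-0.0235,0,0,0,0,1,-0.024,-0.0235,0,0,0,0,1,-0.024,-0.0235,0,0,0,0,1,-0.024,-0.0235,0,0,0,0,1,-0.024,-0.0235,0,0,0,0,1,-0.024,-0.0235,0,0,0,0,1,-0.024,-0.0235,0,0,0,0,1],
  "newtons": 10
}}

```text
t: 1.3
tcp_pos: [0.3943, 0.1677, 0.2183]
tcp_rot: [-3.141, -0.0, 2.712]
ft_force: [-0.1, 1.2, 0.1]
finger_gap: 0.0027
grip_force: 0.0
```

Call:
{"api": "move_arm", "payload": {
  "motion": [-0.024,-0.0235,0,0,0,0,1,-0.024,-0.0235,0,0,0,0,1,-0.024,-0.0235,0,0,0,0,1,-0.024,-0.0235,0,0,0,0,1,-0.024,-0.0235,0,0,0,0,1,-0.024,-0.0235,0,0,0,0,1,-0.024,-0.0235,0,0,0,0,1,-0.024,-0.0235,0,0,0,0,1,-0.024,-0.0235,0,0,0,0,1,-0.024,-0.0235,0,0,0,0,1,-0.024,-0.0235,0,0,0,0,1,-0.024,-0.0235,0,0,0,0,1]
}}

```text
t: 2.5
tcp_pos: [0.5387, -0.2086, 0.2181]
tcp_rot: [3.141, -0.001, 2.712]
ft_force: [0.5, -0.4, -0.0]
finger_gap: 0.0007
grip_force: 0.0
```

Call:
{"api": "move_arm", "payload": {
  "motion": [0,0,0,0,0,-4.7,1,0,0,0,0,0,-4.7,1,0,0,0,0,0,-4.7,1,0,0,0,0,0,-4.6,1,0,0,0,0,0,0,1,0,0,0,0,0,0,1]
}}

```text
t: 3.1
tcp_pos: [0.5384, -0.2071, 0.2183]
tcp_rot: [3.141, -0.001, 3.036]
ft_force: [-0.5, -0.2, 0.8]
finger_gap: 0.0001
grip_force: 0.0
```

Run:
```python
from jig import *
t,z,s=tip(); print(s["t"],t.round(1),z,np.degrees(s["tcp_rot"]),s["finger_gap"],s["ft_force"])
```

```text
3.1 [-110.1   -0.2] 218.2667929292283 [ 1.79985849e+02 -3.59768594e-02  1.73939887e+02] 9.724369779068488e-05 [-0.53133973 -0.16815003  0.77476228]
```

Call:
{"api": "move_arm", "payload": {
  "motion": [0,0,0.02,0,0,0,1,0,0,0.02,0,0,0,1,0,0,0.02,0,0,0,1,0,0,0.02,0,0,0,1,0,0,0.02,0,0,0,1,0,0,0.02,0,0,0,1,0,0,0.02,0,0,0,1,0,0,0.02,0,0,0,1,0,0,0.015,0,0,0,1,0,0,0.012,0,0,0,1,0,0,0.008,0,0,0,1,0,0,0.003,0,0,0,1]
}}

```text
t: 4.3
tcp_pos: [0.5383, -0.2071, 0.0199]
tcp_rot: [3.141, -0.001, 3.038]
ft_force: [0.4, -0.6, 0.3]
finger_gap: 0.0004
grip_force: 0.0
```

Run:
```python
from jig import *
t,z,s=tip(); print(s["t"],t.round(1),z,s["ft_force"])
for n in("side","top"):
    c=get_image(n); p=proj(c,np.r_[tow(0,0),.03])[0].astype(int)
    g=c["img"][max(p[1]-60,0):p[1]+60,p[0]-80:p[0]+80,::-1]
    cv2.imwrite(f"pics/pre_{n}.png",cv2.resize(g,None,fx=2.5,fy=2.5,interpolation=cv2.INTER_CUBIC))
a,b=[cv2.imread(f"pics/pre_{n}.png") for n in("side","top")]; cv2.imwrite("pics/pre.png",np.hstack([a,b]))
```

```text
4.3 [-1.101e+02 -1.000e-01] 19.91002826098497 [ 0.43692239 -0.57261948  0.30037382]
```

View pics/pre.png

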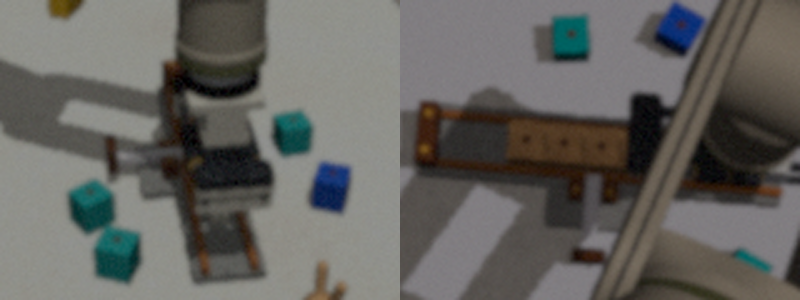

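The closed fingers are down in the channel behind the row, seen in the left half at about (230,200) and in the right half at about (640,140). The wooden blanks are still in place and nothing is touching. Now I'll push slowly.

Call:
{"api": "move_arm", "payload": {
  "motion": [0,0.006,0,0,0,0,1,0,0.006,0,0,0,0,1,0,0.006,0,0,0,0,1,0,0.004,0,0,0,0,1,0,0.003,0,0,0,0,1,0,0.002,0,0,0,0,1,0,0.002,0,0,0,0,1,0,0.002,0,0,0,0,1,0,0.002,0,0,0,0,1,0,0.002,0,0,0,0,1,0,0.002,0,0,0,0,1,0,0.002,0,0,0,0,1]
}}

```text
t: 5.6
tcp_pos: [0.5426, -0.1683, 0.0206]
tcp_rot: [3.142, -0.0, 3.038]
ft_force: [0.8, 0.1, -0.1]
finger_gap: 0.0006
grip_force: 0.0
```

Call:
{"api": "move_arm", "payload": {
  "motion": [0,0.002,0,0,0,0,1,0,0.002,0,0,0,0,1,0,0.002,0,0,0,0,1,0,0.002,0,0,0,0,1,0,0.002,0,0,0,0,1,0,0.003,0,0,0,0,1,0,0.003,0,0,0,0,1,0,0.003,0,0,0,0,1,0,0.003,0,0,0,0,1,0,0.003,0,0,0,0,1,0,0.003,0,0,0,0,1,0,0.003,0,0,0,0,1]
}}

```text
t: 6.8
tcp_pos: [0.5459, -0.1374, 0.0207]
tcp_rot: [-3.142, 0.0, 3.038]
ft_force: [0.3, -1.5, 1.7]
finger_gap: 0.0005
grip_force: 1.0
```

Run:
```python
from jig import *
t,z,s=tip(); print(s["t"],t.round(1),z,s["ft_force"])
```

```text
6.8 [-40.   -0.5] 20.694506005161042 [ 0.28322236 -1.5277918   1.71514491]
```

Call:
{"api": "move_arm", "payload": {
  "motion": [0,0.003,0,0,0,0,1,0,0.003,0,0,0,0,1,0,0.003,0,0,0,0,1,0,0.003,0,0,0,0,1,0,0.003,0,0,0,0,1,0,0.003,0,0,0,0,1,0,0.003,0,0,0,0,1,0,0.002,0,0,0,0,1,0,0.002,0,0,0,0,1,0,0.002,0,0,0,0,1,0,0.002,0,0,0,0,1,0,0.001,0,0,0,0,1]
}}

```text
t: 8.0
tcp_pos: [0.5489, -0.1076, 0.0206]
tcp_rot: [3.142, -0.0, 3.038]
ft_force: [-0.1, -2.9, 2.1]
finger_gap: 0.0007
grip_force: 1.1
```

Call:
{"api": "move_arm", "payload": {
  "motion": [0,0.001,0,0,0,0,1,0,0.001,0,0,0,0,1,0,0.001,0,0,0,0,1,0,0.001,0,0,0,0,1]
}}

```text
t: 8.4
tcp_pos: [0.5493, -0.1038, 0.0206]
tcp_rot: [3.142, -0.0, 3.038]
ft_force: [-0.3, -2.4, 2.0]
finger_gap: 0.0005
grip_force: 1.1
```

Call:
{"api": "move_arm", "payload": {
  "motion": [0,0.001,0,0,0,0,1,0,0.001,0,0,0,0,1]
}}

```text
t: 8.6
tcp_pos: [0.5495, -0.1018, 0.0206]
tcp_rot: [-3.142, 0.0, 3.038]
ft_force: [0.6, -1.6, 1.0]
finger_gap: 0.0004
grip_force: 1.1
```

Run:
```python
from jig import *
t,z,s=tip(); print(s["t"],t.round(1),z,s["ft_force"])
```

```text
8.6 [-4.1 -0.5] 20.636167891322284 [ 0.57602084 -1.58527759  0.95520923]
```

Still sliding freely at -4 mm, so I'll continue in 1 mm steps until the force rises.

Call:
{"api": "move_arm", "payload": {
  "motion": [0,0.001,0,0,0,0,1,0,0.001,0,0,0,0,1]
}}

```text
t: 8.8
tcp_pos: [0.5498, -0.0998, 0.0207]
tcp_rot: [-3.142, 0.0, 3.038]
ft_force: [-0.2, -1.1, 1.6]
finger_gap: 0.0006
grip_force: 1.1
```

Call:
{"api": "move_arm", "payload": {
  "motion": [0,0.001,0,0,0,0,1,0,0.001,0,0,0,0,1]
}}

```text
t: 9.0
tcp_pos: [0.55, -0.0978, 0.0207]
tcp_rot: [3.142, 0.0, 3.038]
ft_force: [-0.6, -1.1, 0.5]
finger_gap: 0.0006
grip_force: 1.1
```

Call:
{"api": "move_arm", "payload": {
  "motion": [0,0.001,0,0,0,0,1,0,0.001,0,0,0,0,1]
}}

```text
t: 9.2
tcp_pos: [0.5501, -0.0964, 0.0207]
tcp_rot: [-3.14, 0.0, 3.038]
ft_force: [-0.9, -8.6, 2.1]
finger_gap: 0.0005
grip_force: 4.2
```

Run:
```python
from jig import *
t,z,s=tip(); print(s["t"],t.round(1),z,s["ft_force"])
c=get_image("top"); p=proj(c,np.r_[tow(110,0),.03])[0].astype(int)
g=c["img"][p[1]-35:p[1]+35,p[0]-35:p[0]+60,::-1]; print(p)
cv2.imwrite("pics/near.png",cv2.resize(g,None,fx=6,fy=6,interpolation=cv2.INTER_CUBIC))
```

```text
9.2 [ 1.2 -0.5] 20.674611935824462 [-0.91018382 -8.6263281   2.07690419]
[247 180]
```

View pics/near.png

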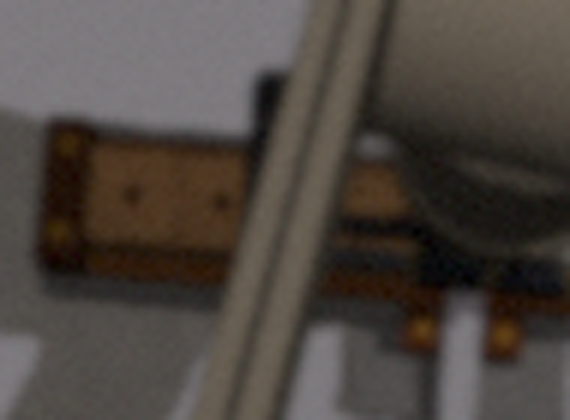

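The force stepped up to 8.6 N and the row sits against the stop, with its leading edge at crop (85,195) and no gap. I'll give one small settling push, then back off, lift, and go round to the bolt.

Call:
{"api": "move_arm", "payload": {
  "motion": [0,0.001,0,0,0,0,1,0,0,0,0,0,0,1]
}}

```text
t: 9.45
tcp_pos: [0.5501, -0.0964, 0.0207]
tcp_rot: [-3.139, -0.0, 3.038]
ft_force: [-1.6, -10.2, 0.5]
finger_gap: 0.0005
grip_force: 4.8
```

Call:
{"api": "move_arm", "payload": {
  "motion": [0,-0.002,0,0,0,0,1,0,-0.005,0,0,0,0,1,0,-0.01,0,0,0,0,1,0,-0.015,0,0,0,0,1,0,-0.01,0,0,0,0,1,0,0,-0.01,0,0,0,1,0,0,-0.02,0,0,0,1,0,0,-0.02,0,0,0,1,0,0,-0.02,0,0,0,1,0,0,-0.02,0,0,0,1,0,0,-0.01,0,0,0,1,0,0,0,0,0,0,1]
}}

```text
t: 10.65
tcp_pos: [0.5473, -0.1371, 0.123]
tcp_rot: [-3.141, 0.004, 3.038]
ft_force: [-0.3, -0.3, 0.2]
finger_gap: 0.0007
grip_force: 0.0
```

Call:
{"api": "move_arm", "payload": {
  "motion": [0.02,0,0,0,0,0,1,0.02,0,0,0,0,0,1,0.02,0.005,0,0,0,0,1,0.02,0.008,0,0,0,0,1,0.02,0.008,0,0,0,0,1,0.02,0.008,0,0,0,0,1,0.02,0.008,0,0,0,0,1,0.01,0.006,0,0,0,0,1,0,0.003,0,0,0,0,1,0,0,0,0,0,0,1]
}}

```text
t: 11.65
tcp_pos: [0.4015, -0.0751, 0.1202]
tcp_rot: [3.141, -0.0, 3.039]
ft_force: [0.3, -0.9, -0.2]
finger_gap: 0.0005
grip_force: 0.0
```

Run:
```python
from jig import *
t,z,s=tip(); print(s["t"],t.round(1),z,s["ft_force"],np.degrees(s["tcp_rot"]))
c=get_image("top"); p=proj(c,np.r_[tow(40,40),.03])[0].astype(int)
g=c["img"][p[1]-50:p[1]+50,p[0]-65:p[0]+65,::-1]; print(p)
cv2.imwrite("pics/bolt.png",cv2.resize(g,None,fx=6,fy=6,interpolation=cv2.INTER_CUBIC))
```

```text
11.65 [  7.1 149.6] 120.15882392583461 [ 0.30475693 -0.92715658 -0.22888649] [ 1.79990762e+02 -1.01184517e-02  1.74094332e+02]
[275 198]
```

View pics/bolt.png

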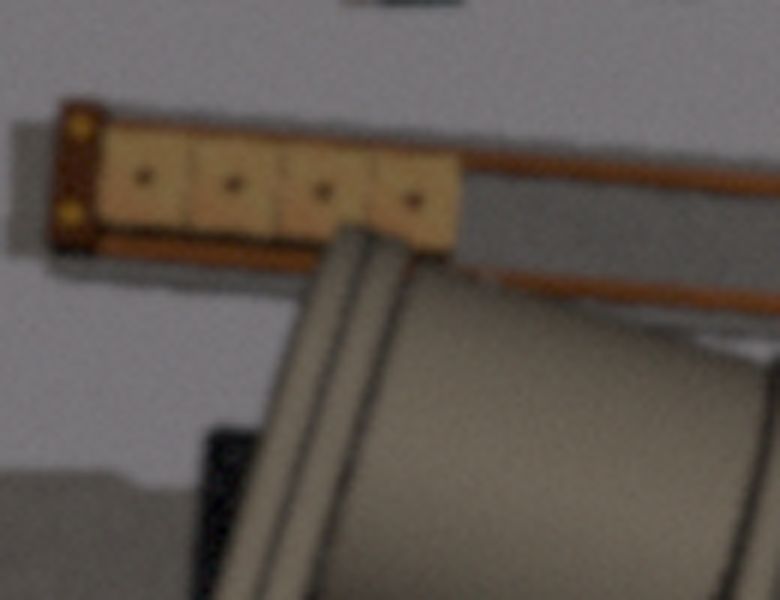

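The row is fully home and touching, from the stop edge at (100,170) to the rear face at (462,200). Next I'll descend in front of the bolt and push it.

Call:
{"api": "move_arm", "payload": {
  "motion": [0,0,0.015,0,0,0,1,0,0,0.015,0,0,0,1,0,0,0.015,0,0,0,1,0,0,0.015,0,0,0,1,0,0,0.015,0,0,0,1,0,0,0.01,0,0,0,1,0,0,0.005,0,0,0,1,-0.005,0,0,0,0,0,1,-0.006,0,0,0,0,0,1,-0.005,0,0,0,0,0,1,-0.004,0,0,0,0,0,1,-0.003,0,0,0,0,0,1]
}}

```text
t: 12.9
tcp_pos: [0.4252, -0.0779, 0.0311]
tcp_rot: [-3.141, 0.001, 3.038]
ft_force: [-0.0, 0.8, -0.4]
finger_gap: 0.0003
grip_force: 0.0
```

Call:
{"api": "move_arm", "payload": {
  "motion": [-0.003,0,0,0,0,0,1,-0.003,0,0,0,0,0,1,-0.003,0,0,0,0,0,1,-0.003,0,0,0,0,0,1,-0.003,0,0,0,0,0,1,-0.003,0,0,0,0,0,1,-0.003,0,0,0,0,0,1,-0.003,0,0,0,0,0,1,-0.003,0,0,0,0,0,1,-0.003,0,0,0,0,0,1]
}}

```text
t: 13.9
tcp_pos: [0.4544, -0.081, 0.0306]
tcp_rot: [-3.142, -0.0, 3.038]
ft_force: [-1.4, -0.6, 1.0]
finger_gap: 0.0005
grip_force: 0.8
```

Run:
```python
from jig import *
t,z,s=tip(); print(s["t"],t.round(1),z,s["ft_force"])
```

```text
13.9 [ 6.8 96.3] 30.58717739764835 [-1.4285718  -0.59844572  1.02273615]
```

Contact at about 1.5 N, with about 26 mm to go.

Call:
{"api": "move_arm", "payload": {
  "motion": [-0.003,0,0,0,0,0,1,-0.003,0,0,0,0,0,1,-0.003,0,0,0,0,0,1,-0.003,0,0,0,0,0,1,-0.003,0,0,0,0,0,1,-0.002,0,0,0,0,0,1,-0.002,0,0,0,0,0,1,-0.002,0,0,0,0,0,1]
}}

```text
t: 14.7
tcp_pos: [0.4752, -0.0831, 0.0306]
tcp_rot: [-3.142, -0.0, 3.038]
ft_force: [-2.1, -0.9, -0.2]
finger_gap: 0.0005
grip_force: 0.8
```

Call:
{"api": "move_arm", "payload": {
  "motion": [-0.001,0,0,0,0,0,1,-0.001,0,0,0,0,0,1,-0.001,0,0,0,0,0,1]
}}

```text
t: 15.0
tcp_pos: [0.4781, -0.0834, 0.0306]
tcp_rot: [-3.142, 0.0, 3.038]
ft_force: [-2.0, -1.4, -0.7]
finger_gap: -0.0
grip_force: 0.8
```

Call:
{"api": "move_arm", "payload": {
  "motion": [-0.001,0,0,0,0,0,1,-0.001,0,0,0,0,0,1]
}}

```text
t: 15.2
tcp_pos: [0.4801, -0.0836, 0.0306]
tcp_rot: [-3.142, -0.0, 3.038]
ft_force: [-1.3, -2.2, 0.0]
finger_gap: 0.0006
grip_force: 0.8
```

Call:
{"api": "move_arm", "payload": {
  "motion": [-0.001,0,0,0,0,0,1,-0.001,0,0,0,0,0,1]
}}

```text
t: 15.4
tcp_pos: [0.4805, -0.0836, 0.0305]
tcp_rot: [3.142, -0.004, 3.038]
ft_force: [-13.8, -0.5, 11.6]
finger_gap: 0.0004
grip_force: 7.1
```

Call:
{"api": "move_arm", "payload": {
  "motion": [-0.001,0,0,0,0,0,1,0,0,0,0,0,0,1]
}}

```text
t: 15.6
tcp_pos: [0.4806, -0.0836, 0.0305]
tcp_rot: [3.142, -0.006, 3.038]
ft_force: [-16.5, 0.6, 13.7]
finger_gap: 0.0001
grip_force: 8.1
```

The force rises hard at jig y of about 70 mm, which is the expected end stop for the bolt. I'll back off and clear the hand.

Call:
{"api": "move_arm", "payload": {
  "motion": [0.003,0,0,0,0,0,1,0.008,0,0,0,0,0,1,0.015,0,0,0,0,0,1,0.015,0,0,0,0,0,1,0.01,0,0,0,0,0,1,0,0,-0.02,0,0,0,1,0,0,-0.03,0,0,0,1,0,0,-0.04,0,0,0,1,0,0,-0.04,0,0,0,1,0,0,-0.03,0,0,0,1,0,0,-0.02,0,0,0,1,0,0,0,0,0,0,1]
}}

```text
t: 16.8
tcp_pos: [0.4343, -0.0791, 0.2145]
tcp_rot: [-3.14, 0.007, 3.038]
ft_force: [-0.0, 0.5, -0.3]
finger_gap: 0.0005
grip_force: 0.0
```

Call:
{"api": "move_arm", "payload": {
  "motion": [0,0.02,0,0,0,0,1,0,0.03,0,0,0,0,1,0,0.03,0,0,0,0,1,0,0.03,0,0,0,0,1,0,0.03,0,0,0,0,1,0,0.03,0,0,0,0,1,0,0.03,0,0,0,0,1,0,0.03,0,0,0,0,1,0,0.02,0,0,0,0,1,0,0.01,0,0,0,0,1,0,0,0,0,0,0,1,0,0,0,0,0,0,1]
}}

```text
t: 18.0
tcp_pos: [0.4589, 0.1794, 0.21]
tcp_rot: [-3.141, -0.001, 3.038]
ft_force: [0.5, 0.7, -0.0]
finger_gap: 0.0001
grip_force: 0.0
```

Run:
```python
from jig import *
t,z,s=tip(); print(s["t"],t.round(1),z,s["ft_force"])
c=get_image("top"); g=c["img"][150:245,200:385,::-1]
cv2.imwrite("pics/fin.png",cv2.resize(g,None,fx=4.3,fy=4.3,interpolation=cv2.INTER_CUBIC))
```

```text
18.0 [266.2 118.6] 210.016779680437 [ 0.52457555  0.70793549 -0.00608228]
```

View pics/fin.png

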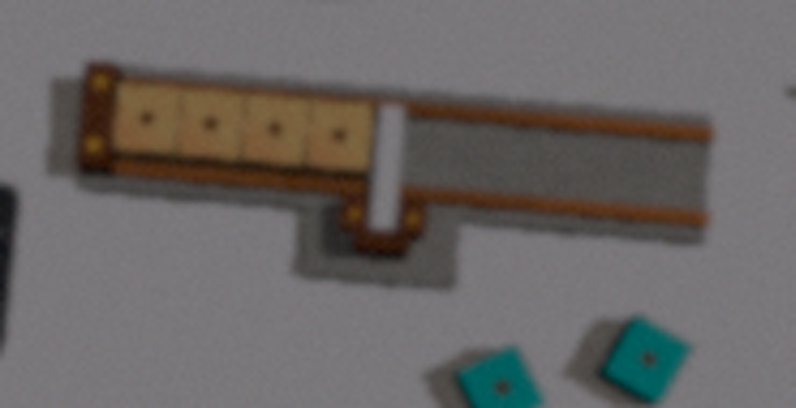

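The row is home against the stop at (115,120), the bolt lies across the channel at (388,160) behind the row, the bystanders in view are untouched, and the hand is clear.

```bash
python3 -c "
from cell import *
print(hand_in())"
```

```text
the job is handed in; nothing more can be done
None
```

The row of four blanks is home against the end stop, the locking bolt is fully in behind it, the hand is clear, and the job was handed in at about 18 s.

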